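Park a cell changer for transport

ROBOT

A 6-joint arm with a two-finger parallel gripper is mounted at the origin on a cart in front of the work surface, level with it; the furniture and walls round the work are solid. World frame = base frame: x ahead of the robot, y to its left, z up, the work surface at z = 0. Lengths are in mm, angles in rad, forces in N, time in s.
With the tool pointing down it reaches from about 300 to 775 mm from the base axis. Payload 14.6 kg.
Tool frame: the origin (TCP) lies between the finger pads; the fingertips stand 25 mm ahead of it and the grasp point (between the pads) lies 6 mm ahead of it; z points along the fingers, y is the line along which they close (so a half turn about z gives the same grasp; the last joint's range is limited). The gripper opens to 94 mm and grips with 3 to 60 N. Pads are 16 mm wide; open, the fingers measure 119 mm over their backs; the gripper's body (75 mm by 177 mm) begins 78 mm behind the grasp point.
Start: joints at [1.199, 0.3, 1.521, -0, 1.321, -0.067], TCP at [165.054, 524.64, 230.446] pointing down, gripper open.
Joint ranges: [-3.03, 3.03], [-0.79, 2.21], [0.23, 2.52], [-1.04, 4.18], [0, 3.07], [-2.55, 2.55]. Speed limits (rad/s): [2.22, 2.22, 2.57, 3.14, 3.14, 3.14].

INTERFACE

Orientations are given as [roll, pitch, yaw] about the fixed x, y, z axes, in that order (R = Rz(yaw) Ry(pitch) Rx(roll)).
In Python, from cell import manip gives the robot as it stands. The module is installed in compiled form; this text tells all that it offers.
- The arm moves only by the tool step_arm, never from a script. Its argument "series" is one flat list of numbers, 5 for each row, row after row: the shift along the world's x, y, z in mm, then the turn about the world's z in rad, then the closure, from 0 (fully open) to 1 (shut). In form: [dx, dy, dz, spin, jaw, dx, dy, dz, spin, jaw, ...]. A call has 1 to 20 rows; each row shifts and turns the commanded pose from where the row before left it; what a row does not reach is not made up. A row lasts 1/8 s, in which the tool goes at most 62.5 mm and 10.7 degrees, less where a joint would pass 70% of its speed; a pose out of reach is approached as far as the arm can. A call is refused whole if a number of a shift passes 62.5 or a number of a turn 0.188, either way. A call with a gripper value outside its range is refused whole. The fingers move at their own pace and stop on an object; "squeeze" is the grip in N (left out, the last holds). Time passes only in rows, so rows that do not move let the fingers close. It gives the time, the measured TCP pose, the force, the opening and the grip force at its end, in the units of the state.
- manip.read_state(): the state, without advancing time (a new reading comes with each control period).
- manip.camera(name): name is "scene" or "top" or "wrist"; returns (picture, depth): 400x640x3 uint8, blue, green, red; 400x640 float32, mm along the optical axis (not along the pixel's ray), 0 where there is no reading.
- manip.camera_info(name): a dict with "fovy" (degrees; the focal length in pixels is half the picture's height over the tangent of half this angle, whatever the lens; pixels are square), "cx", "cy" (the principal point, pixels), "k1" (the pictures are not rectified: a ray, as slopes to the right and down, at radius r is drawn at 1 + k1 r^2 times it, then the intrinsics apply), "eye" and "orientation" of the camera in the world. Camera axes: x right, y down, z forward; pixel columns grow to the right and rows downward; lengths in mm; the calibration is good to about 2 mm. A picture is of the moment at which its call begins: read the wrist's pose just before it. camera_info takes no time and is no camera call; for the wrist camera it gives the pose at the moment of the call.
- manip.sign_off(): hands the job in; it is judged then, once.
The state is a dict: "clock": time; "joints": joint angles; "qd": joint speeds; "effort": joint torques, N m; "eef_pos": TCP position; "eef_rot": TCP orientation; "wrist_force": force on the tool from outside, world axes, zero at the start; "moment": the same for the moment, N m; "finger_gap": finger opening in mm; "finger_force": force on a finger pad.
Only numpy, scipy, OpenCV 4.12 (cv2) and the standard library are available. Lean on these libraries where they do the work, as an engineer would, in place of code of your own. Each camera call takes 0.05 s, during which the arm holds its last target. There are 200 camera calls.

TASK

Get the cell changer ready to be moved. Take all the stoppered glass cells off its wheel and put them inside the hinged case, with the lid shut again. Turn the wheel until the engraved line on its rim faces the fixed pointer, then slide the flat locking blade along the base, through the guide under the pointer and into the wheel's notch, until its shoulders rest against the guide. Leave the amber bottle and the beaker where they are.

Things in the scene. Friction and masses are not known exactly. Their poses are not given: they have to be found in the camera images.
- cell_changer: photometer cell changer, fixed: a grey base plate 334 x 206 mm, top at z = 12 mm, that carries the wheel, the guide and, at its far end, a white housing 34 x 196 mm, 72 mm high, its near face 104 mm beyond the wheel's axis. Origin: on the wheel's upright axis, at bench level. Its -x axis runs from the wheel's axis out over pointer and guide to the plate's near end, 196 mm from the axis.
- index_wheel: the wheel, turning endlessly about an upright axis and held by friction where it is left (about 1.5 N at the rim): a disc 192 mm across, top at world z = 23 mm, with an upright black knurled rim on it, 80 to 86 mm from the axis, top at z = 41 mm; pinch it from above, one finger inside, one outside. Origin: on the axis, z = 13 mm; its -x axis points to the engraved line.
- wheel_mark (a point): the engraved, white-filled line across the rim: this point is its outer end on the rim's top edge, 86 mm from the axis. Straight below it the disc's edge has the notch for the blade, 15 mm wide, from 82 mm from the axis to the edge at 96 mm.
- wheel_hub (a point): top of the low hub at the wheel's middle, 32 mm across, z = 32 mm. Round it, 38 mm from the axis, stand five square sockets for the cells (inside 15.5 mm, walls 2 mm, tops at z = 35 mm) at 36, 108, 180, 252 and 324 degrees from the engraved line.
- pointer_tip (a point): tip of the fixed steel pointer, which lies on the guide's bridge (z = 27 to 30 mm) and points at the wheel's axis; the tip is 89 mm from the axis, 3 mm clear of the rim
- guide_mouth (a point): middle of the guide's outer mouth, on the base plate (z = 12 mm), 116 mm from the wheel's axis; the blade's shoulder line comes here. The guide, 98 to 116 mm from the axis and 44 mm wide: a channel 14 mm wide, flared to 22 mm over its outer 8 mm, between two cheeks and under a bridge (z = 21 to 27 mm, 98 to 112 mm from the axis). The plate in front of it is free.
- locking_blade: locking blade, lying flat, 90 g: a steel tongue 12 x 31 mm, 6 mm thick, along +x (last 8 mm tapered to 8 mm wide); a cross-plate with the shoulders, 34 mm wide, 6 mm thick, x = -10 to 0 mm; a black handle 14 mm wide, 26 mm high, x = -44 to -10 mm: grip it across its width at x = -27 mm. Origin: middle of the shoulder line, on the underside. Home, it lies on the plate, 11 mm in the notch.
- cell_1: one of up to four like sample cells (cuvettes), some may be absent: stoppered square glass, 12.5 x 12.5 x 53 mm with its 8 mm white stopper, 18 g. Origin: centre of its foot; z runs up through the stopper. At the start each stands on the disc (z = 23 mm) in one of the wheel's sockets, its x axis pointing away from the wheel's axis.
- cell_2: one of up to four like sample cells (cuvettes), some may be absent: stoppered square glass, 12.5 x 12.5 x 53 mm with its 8 mm white stopper, 18 g. Origin: centre of its foot; z runs up through the stopper. At the start each stands on the disc (z = 23 mm) in one of the wheel's sockets, its x axis pointing away from the wheel's axis.
- cell_3: one of up to four like sample cells (cuvettes), some may be absent: stoppered square glass, 12.5 x 12.5 x 53 mm with its 8 mm white stopper, 18 g. Origin: centre of its foot; z runs up through the stopper. At the start each stands on the disc (z = 23 mm) in one of the wheel's sockets, its x axis pointing away from the wheel's axis.
- cell_4: one of up to four like sample cells (cuvettes), some may be absent: stoppered square glass, 12.5 x 12.5 x 53 mm with its 8 mm white stopper, 18 g. Origin: centre of its foot; z runs up through the stopper. At the start each stands on the disc (z = 23 mm) in one of the wheel's sockets, its x axis pointing away from the wheel's axis.
- cell_case: the white hinged case, fixed to the bench: 94 x 140 mm (x, y), walls 3 mm thick and 44 mm high, inside 88 x 134 mm, a flat padded floor at z = 4.5 mm. Origin: centre of its underside. Hinge along y on its +x side; front to -x. The shut lid adds 24.5 mm (inner height floor to lid 61 mm).
- case_lid (a joint): the lid's angle: 0 shut, 1.9 rad fully open (leaning back past upright); a stiff hinge (0.09 N m), it stays where it is left
- lid_hinge (a point): middle of the lid's hinge line, which runs along the case's y axis at z = 44 mm
- lid_tab (a point): middle of the lid's finger tab, 110 mm from the hinge line: the tab is 20 mm wide (along the case's y), 7 mm thick and stands out 26 mm from the lid's front at its lower edge (z = 48 mm when shut). Pinched across its width the lid can pivot between the fingers while they follow the arc about the hinge.
- amber_bottle: brown screw-cap bottle, 48 mm across, 108 mm high, a bystander; origin: centre of its foot
- beaker: 100 ml glass beaker, 55 mm across, 69 mm high, a bystander; origin: centre of its foot
There are look-alikes about, which are no part of the job. Several things have the shape of the locking_blade; the one meant has the colours described above.

How it is judged:
By the outcome, as a careful person would: the job done as asked, in the order asked, and still so for the second after the job is handed in, with the robot touching nothing.
Of cell_1, cell_2, cell_3, cell_4 only 2 to 4 are there at a start; the rules pass over those that are not, and their reading is None.
At some moment in a run one of locking_blade may be knocked a few centimetres aside while the robot is not near it.
Once in a run the grip may slacken for a moment while it holds something.
It also fails if it takes over 210 s, if anything falls off the work surface, if the arm or the gripper's body presses on something with over 40 N, if the wrist force passes 120 N, or if a joint passes its speed limit or range.

## Working session

There is one attempt and no reset: what is moved stays moved. The work goes in short steps, Python scripts to look and compute and a tool call to move; the robot and the scene stay as the last step left them, time stands still between calls to the robot, and variables do not carry over. Pictures are saved under pics/ and viewed, at most 14 in all, crops included, and the job is handed in when it is done.

Besides the shell and the picture viewer there is one more tool, called after "Request:" in YAML: its name, and indented under it one key for each argument. step_arm: Moves the arm, as the interface text tells. Its arguments: {"type":"object","properties":{"series":{"type":"array"},"squeeze":{"type":"number"}},"required":["series"]}

```bash
mkdir -p pics; cat > h.py <<'E'
import numpy as np, cv2
from scipy.spatial.transform import Rotation as R
from cell import manip
def cam(n):
    st=manip.read_state(); inf=manip.camera_info(n); im,d=manip.camera(n); return im,d,inf
def Rm(inf):
    o=np.array(inf['orientation'],float)
    return o if o.shape==(3,3) else R.from_euler('xyz',o).as_matrix() if o.size==3 else R.from_quat(o).as_matrix()
def slopes(inf,uv):
    f=200/np.tan(np.radians(inf['fovy'])/2)
    K=np.array([[f,0,inf['cx']],[0,f,inf['cy']],[0,0,1]],float)
    uv=np.array(uv,float).reshape(-1,1,2)
    return cv2.undistortPoints(uv,K,np.array([inf['k1'],0,0,0,0.]))[:,0]
def onplane(inf,uv,z):
    s=slopes(inf,uv); d=np.c_[s,np.ones(len(s))]@Rm(inf).T; e=np.array(inf['eye'],float)
    return e+d*((z-e[2])/d[:,2])[:,None]
def atdepth(inf,uv,dep):
    s=slopes(inf,uv); return np.array(inf['eye'])+(np.c_[s,np.ones(len(s))]*np.array(dep).reshape(-1,1))@Rm(inf).T
def proj(inf,P):
    p=(np.atleast_2d(P)-np.array(inf['eye']))@Rm(inf); s=p[:,:2]/p[:,2:]
    f=200/np.tan(np.radians(inf['fovy'])/2); r2=(s**2).sum(1,keepdims=True)
    return s*(1+inf['k1']*r2)*f+[inf['cx'],inf['cy']]
E
python3 - <<'E'
from h import *
import pickle
print(manip.read_state())
for n in('scene','top','wrist'):
    im,d,inf=cam(n); print(n,inf); cv2.imwrite(f'pics/{n}0.png',im); pickle.dump((im,d,inf),open(n+'0.pkl','wb'))
E
```

```text
{'clock': 0.0, 'joints': array([ 1.19939518e+00,  3.00457125e-01,  1.52162113e+00, -1.42827093e-05,
        1.32068305e+00, -6.65958860e-02]), 'qd': array([-0.00087616,  0.00099417,  0.00015523,  0.00032165, -0.00059327,
       -0.00095235]), 'effort': array([ 3.54215872e-04, -5.31813455e+01, -3.52737665e+01,  7.08123785e-02,
        2.44895130e-02, -9.20111074e-05]), 'eef_pos': array([164.97339073, 524.41674869, 229.8770347 ]), 'eef_rot': array([-3.14042567e+00, -6.39662033e-05,  2.83679089e+00]), 'wrist_force': array([-0.2508205 , -0.40234991, -0.68452161]), 'moment': array([ 0.02727384,  0.02201589, -0.02010598]), 'finger_force': 0.0, 'finger_gap': 93.73538989341569}
scene {'fovy': 57.24854440836034, 'cx': 313.3746735486006, 'cy': 200.01979273794845, 'k1': 0.026685633189477857, 'eye': array([-101.62234064, -551.45152205,  561.5615258 ]), 'orientation': array([-2.1106951 , -0.00550711, -0.92417026])}
top {'fovy': 57.83876381813847, 'cx': 323.62466300767636, 'cy': 196.05871691865943, 'k1': 0.010639690175600104, 'eye': array([ 521.28214709,  -76.36545509, 1096.12439213]), 'orientation': array([-3.08961233,  0.01257608, -1.58665743])}
wrist {'fovy': 61.73967976131771, 'cx': 321.2908553969505, 'cy': 199.97188789738502, 'k1': -0.047424341083661316, 'eye': array([ 91.5438383 , 548.19670583, 382.97994134]), 'orientation': array([ 2.87179377e+00, -2.35761414e-04,  1.26598221e+00])}
```

View pics/top0.png

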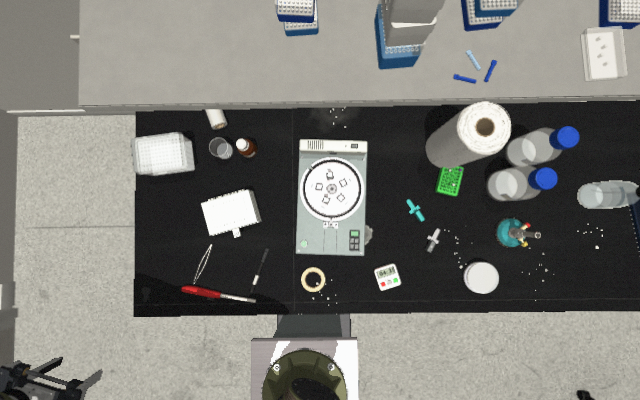

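View pics/scene0.png

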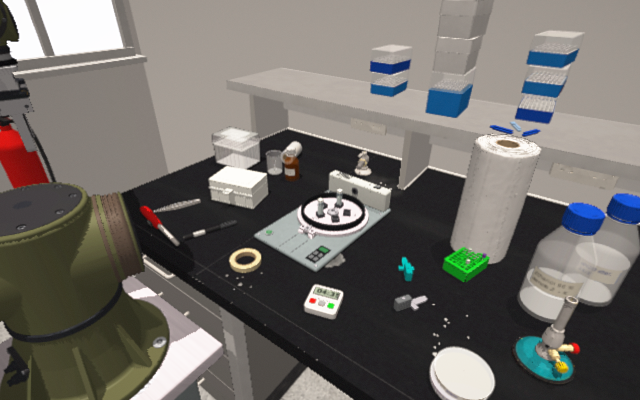

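Top view: the changer is at (332,197), with the wheel centred near (332,188). The white case is at (230,212) with its tab at (237,233), and the amber bottle (246,147) and beaker (221,148) stand beyond it. Candidates for the blade are the teal one (416,209), the grey one (433,240) and a grey blob by the plate (368,235). I'll check these in a close crop.

```bash
python3 - <<'E'
from h import *
import pickle
t,_,_=pickle.load(open('top0.pkl','rb')); s,_,_=pickle.load(open('scene0.pkl','rb'))
r=lambda a,w,h:cv2.resize(a,(w,h),interpolation=cv2.INTER_CUBIC)
a=np.hstack([r(t[135:260,290:380],396,550),r(t[190:265,395:450],403,550)])
cv2.imwrite('pics/c1.png',a)
b=np.vstack([r(s[180:270,250:400],500,300),r(s[250:320,330:440],500,300)])
cv2.imwrite('pics/c2.png',b)
E
```

```text
(no output)
```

View pics/c1.png

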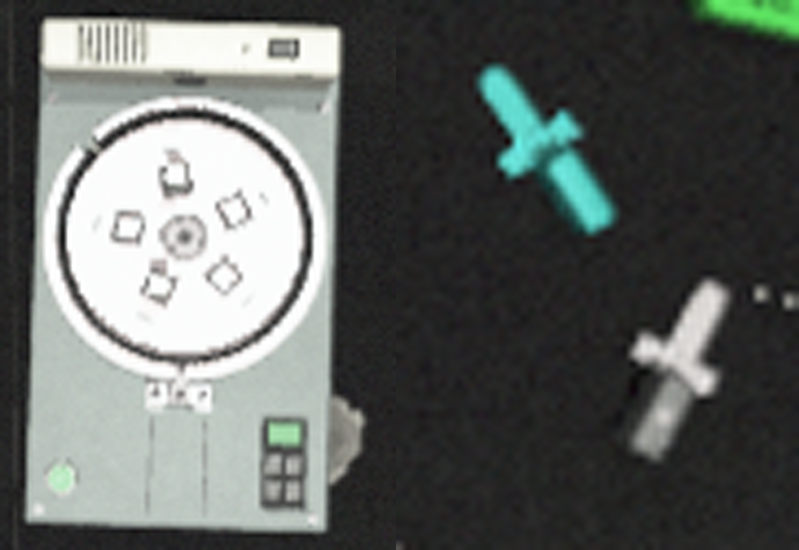

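View pics/c2.png

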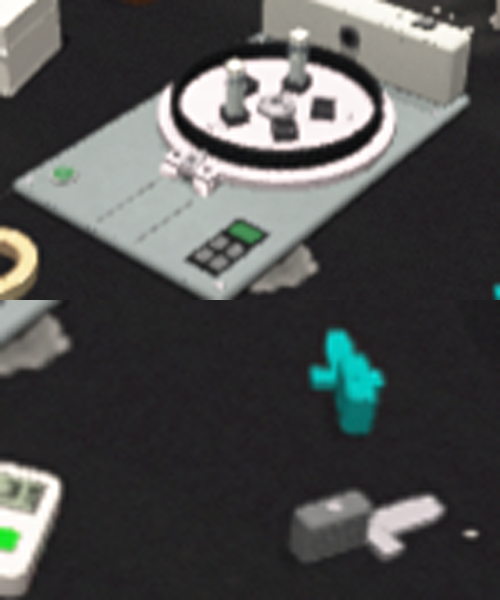

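The crops show that the steel-tongued blade with a dark handle (433,240) fits the description. The teal one (416,209) is a look-alike, and the blob at (368,235) isn't blade-shaped. Two cells stand in sockets, and the wheel mark is at the upper left of the rim. Next I'll measure from the top view.

```bash
python3 - <<'E'
from h import *
import pickle
t,d,inf=pickle.load(open('top0.pkl','rb'))
g=t.max(2)
# rim
sub=np.zeros_like(g); cv2.circle(sub,(332,188),31,255,-1); cv2.circle(sub,(332,188),22,0,-1)
m=((g<70)&(sub>0))
v,u=np.nonzero(m); 
P=onplane(inf,np.c_[u,v],41)[:,:2]
A=np.c_[2*P,np.ones(len(P))]; s=np.linalg.lstsq(A,(P**2).sum(1),rcond=None)[0]
c=s[:2]; print('axis',c,'r',np.sqrt(s[2]+c@c),len(P))
# mark crop(90,148)->px
def px(x,y,sx=396/90,ox=290,oy=135): return [ox+(x+.5)/sx-.5,oy+(y+.5)/sx-.5]
def rel(n,p,z):
    w=onplane(inf,[p],z)[0]; q=w[:2]-c; print(n,w.round(1),'r',np.hypot(*q).round(1),'ang',np.degrees(np.arctan2(q[1],q[0])).round(1))
rel('mark',px(92,148),41); rel('ptr',px(182,372),30)
rel('cellA stopper',px(172,155),76);rel('cellB',px(157,266),76)
for i,p in enumerate([(175,178),(235,211),(224,275),(159,288),(128,227)]): rel('sock%d'%i,px(*p),35)
rel('hub',px(185,237),32)
for n,p in [('nl',(28,522)),('nr',(325,530)),('mouthL',(148,410)),('mouthR',(210,410))]: rel(n,px(*p),12)
# case: bright blob
m=((g>150).astype(np.uint8)*255); m[:,:198]=0; m[:180]=0; m[250:]=0; m[:,262:]=0
k=max(cv2.findContours(m,0,1)[0],key=cv2.contourArea); print(cv2.minAreaRect(k))
bx=cv2.boxPoints(cv2.minAreaRect(k)); print(bx)
print('depths',d[205,225:232],d[232:235,236:239])
# lid top excluding tab by opening
m2=cv2.morphologyEx(m,cv2.MORPH_OPEN,np.ones((15,15)));k=max(cv2.findContours(m2,0,1)[0],key=cv2.contourArea)
r=cv2.minAreaRect(k);bx=cv2.boxPoints(r); w=onplane(inf,bx,68.5); print('case',w.round(1),np.linalg.norm(np.diff(w,axis=0),axis=1))
print('tab',onplane(inf,[(237,233)],52))
# blade
e=onplane(inf,[(395+712*55/403,190+285*75/550),(395+650*0+ (712-403+0)*0,0)],3)[0]
q=lambda x,y:(395+(x-396)*55/403,190+y*75/550)
print('blade tip',onplane(inf,[q(716,283)],6),'cross',onplane(inf,[q(676,364)],6),'handle end',onplane(inf,[q(647,453)],26),'handle near',onplane(inf,[q(685,385)],26))
hp=q(660,420);hp=(int(hp[0]),int(hp[1])); print('handle colour',t[hp[1],hp[0]],'depth',d[hp[1],hp[0]])
for n,p in[('bottle',(246,147)),('beaker',(221,148))]: print(n,onplane(inf,[p],80))
E
```

```text
axis [598.82384891 -87.71692868] r 81.8285245717985 151
mark [658.6 -26.9  41. ] r 85.3 ang 45.5
ptr [508.6 -84.4  30. ] r 90.2 ang 177.9
cellA stopper [648.7 -79.9  76. ] r 50.4 ang 8.9
cellB [577.3 -69.1  76. ] r 28.4 ang 139.2
sock0 [638.3 -81.8  35. ] r 39.9 ang 8.5
sock1 [ 615.5 -121.5   35. ] r 37.7 ang -63.8
sock2 [ 572.8 -113.4   35. ] r 36.6 ang -135.4
sock3 [564.8 -69.9  35. ] r 38.4 ang 152.4
sock4 [605.9 -49.9  35. ] r 38.5 ang 79.3
hub [598.8 -87.9  32. ] r 0.2 ang -88.9
nl [408.8  21.4  12. ] r 219.1 ang 150.1
nr [ 400.6 -179.1   12. ] r 218.3 ang -155.2
mouthL [483.1 -61.   12. ] r 118.8 ang 167.0
mouthR [ 482.4 -103.    12. ] r 117.4 ang -172.5
((229.9569854736328, 215.45379638671875), (44.1872444152832, 50.67707061767578), 73.61045837402344)
[[199.414   201.40762]
 [248.03183 187.10825]
 [260.49997 229.49997]
 [211.88214 243.79935]]
depths [1029.7523 1032.615  1031.7855 1031.4762 1032.4111 1032.7021 1031.889 ] [[1046.1836 1042.38   1043.2249]
 [1044.408  1043.5829 1043.2103]
 [1041.5431 1041.4144 1046.4703]]
case [[566.8 287.5  68.5]
 [599.  149.7  68.5]
 [498.2 125.1  68.5]
 [466.3 262.2  68.5]] [141.50526185 103.73363919 140.75297973]
tab [[473.4207151  187.03046714  52.        ]]
blade tip [[ 475.27036777 -405.55561392    6.        ]] cross [[ 442.6980156  -388.29119598    6.        ]] handle end [[ 409.03018465 -369.92331185   26.        ]] handle near [[ 435.75629142 -385.87260872   26.        ]]
handle colour [190 194 195] depth 1058.4261
bottle [[717.3175803  153.54414054  80.        ]]
beaker [[715.70138161 224.60875572  80.        ]]
```

Request:
step_arm:
  series: [39,-41,3,0.067,0,39,-41,3,0.067,0,39,-41,3,0.067,0,39,-41,3,0.067,0,39,-41,3,0.067,0,39,-41,3,0.067,0,39,-41,3,0.067,0,39,-41,3,0.067,0,0,0,0,0,0,0,0,0,0,0]
  squeeze: 20

```text
clock: 1.4
eef_pos: [476.7, 196.8, 254.1]
eef_rot: [3.141, -0.001, -2.911]
wrist_force: [0.1, -0.3, -0.6]
finger_gap: 93.7
finger_force: 0.0
```

```bash
cat >> h.py <<'E'
def snap(name,crop=None):
    import pickle
    im,d,inf=cam('wrist'); cv2.imwrite(f'pics/{name}.png',im); pickle.dump((im,d,inf),open(name+'.pkl','wb'))
    s=manip.read_state(); print('t',round(s['clock'],2),'tcp',s['eef_pos'].round(1),'phi',round(float(s['eef_rot'][2]-np.pi/2),4),'F',s['wrist_force'].round(1),'gap',round(s['finger_gap'],1))
    return im,d,inf
E
python3 -c "
from h import *
snap('case1')"
```

```text
t 1.45 tcp [476.5 197.3 254.3] phi -4.481 F [ 0.  0. -0.] gap 93.9
```

View pics/case1.png

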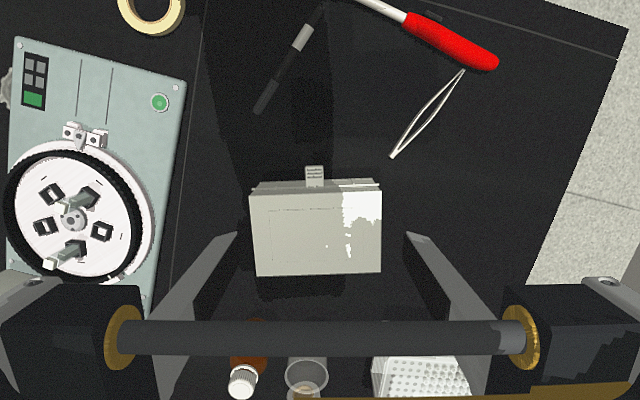

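The wrist view shows the case with its tab at (314,176), the lid front edge at rows 190–193 and the back edge at rows 273–276. At the left is the wheel with two cells.

```bash
python3 - <<'E'
from h import *
import pickle
im,d,inf=pickle.load(open('case1.pkl','rb'))
g=cv2.cvtColor(im,6)
m=(g>110).astype(np.uint8); roi=np.zeros_like(m); roi[150:295,235:395]=1; m*=roi
k=max(cv2.findContours(m,0,1)[0],key=cv2.contourArea)
m2=cv2.morphologyEx(cv2.drawContours(m*0,[k],0,1,-1),cv2.MORPH_OPEN,np.ones((31,31)))
P=[(249,194),(256,276),(381,273),(381,191)]
for p in P: print(p,onplane(inf,[p],68.5)[0].round(1))
print('tab l',[onplane(inf,[p],51.5)[0].round(1) for p in((305,167),(324,167),(306,186),(324,185))])
uv=np.argwhere(m2>0)[:,::-1]
W=atdepth(inf,uv,d[uv[:,1],uv[:,0]]); t=W[(W[:,2]>60)&(W[:,2]<80)]
print('lid z',np.median(t[:,2])); 
r=cv2.minAreaRect(t[:,:2].astype(np.float32)); print(r)
v,u=np.mgrid[166:187,304:326]; uv=np.c_[u.ravel(),v.ravel()]; uv=uv[m[uv[:,1],uv[:,0]]>0]
W=atdepth(inf,uv,d[uv[:,1],uv[:,0]]); W=W[(W[:,2]<58)&(W[:,2]>45)]; print('tab depth',np.median(W,0),cv2.minAreaRect(W[:,:2].astype(np.float32)))
E
```

```text
(249, 194) [503.9 126.   68.5]
(256, 276) [596.1 149.9  68.5]
(381, 273) [560.5 285.9  68.5]
(381, 191) [469.2 259.7  68.5]
tab l [array([465.7, 176.9,  51.5]), array([461. , 196.7,  51.5]), array([485.9, 182.4,  51.5]), array([480.3, 201.3,  51.5])]
lid z 67.47473104165942
((532.6575317382812, 204.82772827148438), (95.20824432373047, 140.2115020751953), 15.243481636047363)
tab depth [473.26449918 188.67721865  50.12516213] ((473.4483337402344, 188.5281982421875), (22.52154541015625, 19.5748291015625), 13.346365928649902)
```

Request:
step_arm:
  series: [-1,-2,-40,0.022,0.3,-1,-2,-40,0,0.4,-1,-2,-40,0,0.4,-1,-2,-40,0,0.4,0,0,-20,0,0.4,0,0,-8,0,0.4,0,0,0,0,0.4,0,0,0,0,1,0,0,0,0,1,0,0,0,0,1,0,0,0,0,1,0,0,0,0,1]
  squeeze: 12

```text
clock: 2.95
eef_pos: [473.3, 188.0, 66.6]
eef_rot: [-3.14, 0.0, -2.888]
wrist_force: [1.1, -6.6, 2.5]
finger_gap: 19.8
finger_force: 12.0
```

```bash
python3 - <<'E'
import numpy as np
a=np.linspace(0,1.75,19); r=110*np.cos(a)-4*np.sin(a); z=110*np.sin(a)+4*np.cos(a)
P=np.c_[-r*.968,-r*.25,z]; q=np.diff(P.round(),axis=0).astype(int)
o=[];[o.extend([*map(int,x),0,1]) for x in q]; print(o)
b=np.linspace(1.75,0,20);r=110*np.cos(b)-4*np.sin(b); z=110*np.sin(b)+4*np.cos(b)
q=np.diff(np.c_[-r*.968,-r*.25,z].round(),axis=0).astype(int);o=[];[o.extend([*map(int,x),0,1]) for x in q]; print(o)
E
```

```text
[0, 1, 11, 0, 1, 2, 0, 10, 0, 1, 3, 1, 10, 0, 1, 4, 1, 10, 0, 1, 5, 1, 10, 0, 1, 5, 2, 9, 0, 1, 7, 1, 8, 0, 1, 7, 2, 8, 0, 1, 8, 2, 7, 0, 1, 8, 2, 6, 0, 1, 9, 3, 5, 0, 1, 10, 2, 5, 0, 1, 10, 3, 3, 0, 1, 10, 2, 2, 0, 1, 10, 3, 2, 0, 1, 10, 3, 0, 0, 1, 11, 2, -1, 0, 1, 10, 3, -1, 0, 1]
[-10, -3, 1, 0, 1, -10, -2, 1, 0, 1, -9, -3, 0, 0, 1, -10, -2, -1, 0, 1, -10, -3, -2, 0, 1, -9, -2, -3, 0, 1, -9, -2, -4, 0, 1, -9, -3, -5, 0, 1, -8, -2, -5, 0, 1, -8, -2, -6, 0, 1, -7, -2, -7, 0, 1, -7, -1, -8, 0, 1, -6, -2, -8, 0, 1, -5, -1, -9, 0, 1, -4, -1, -9, 0, 1, -3, -1, -9, 0, 1, -3, -1, -10, 0, 1, -2, 0, -10, 0, 1, 0, -1, -10, 0, 1]
```

Request:
step_arm:
  series: [0,1,11,0,1,2,0,10,0,1,3,1,10,0,1,4,1,10,0,1,5,1,10,0,1,5,2,9,0,1,7,1,8,0,1,7,2,8,0,1,8,2,7,0,1,8,2,6,0,1,9,3,5,0,1,10,2,5,0,1,10,3,3,0,1,10,2,2,0,1,10,3,2,0,1,10,3,0,0,1,11,2,-1,0,1,10,3,-1,0,1,0,0,0,0,1]

```text
clock: 5.32
eef_pos: [602.7, 223.2, 170.3]
eef_rot: [3.141, 0.001, -2.888]
wrist_force: [0.5, 3.0, 3.3]
finger_gap: 19.6
finger_force: 12.0
```

Request:
step_arm:
  series: [0,0,0,0,0.5,0,0,0,0,0.5,0,0,0,0,0.5,0,0,30,0,0.5,0,0,30,0,0.5,0,-20,0,-0.025,0.5,0,-40,0,-0.04,0.5,0,-50,0,-0.04,0.5,0,-50,0,0,0.5,0,-50,0,0,0.5,0,-50,0,0,0.5,0,-30,0,0,0.5,-10,-20,0,0,0.5,0,0,0,0,0.5,0,0,0,0,0.5]

```text
clock: 7.2
eef_pos: [591.9, -86.7, 230.3]
eef_rot: [3.141, -0.0, -2.993]
wrist_force: [-0.5, 1.1, 0.5]
finger_gap: 46.8
finger_force: 0.0
```

```bash
python3 -c "
from h import *
snap('wheel1')"
```

```text
t 7.25 tcp [592.  -86.5 230.4] phi -4.5633 F [-0.1  0.5 -0.3] gap 47.0
```

View pics/wheel1.png

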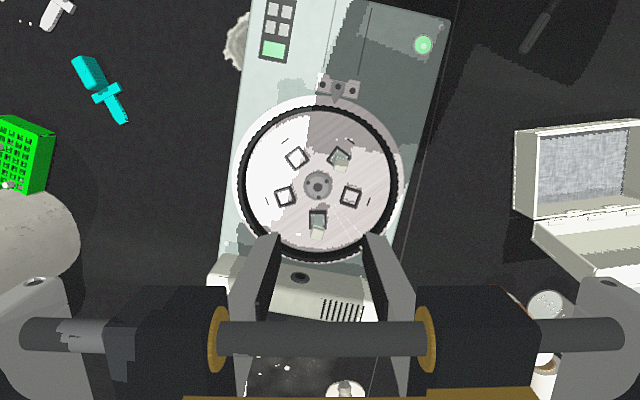

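The wrist view shows the lid standing open at the right. The hub is at (318,187) with cells in the sockets at (338,157) and (318,222), and the other three sockets are empty. I'll fit the axis and the socket angles from this.

```bash
python3 - <<'E'
from h import *
import pickle
im,d,inf=pickle.load(open('wheel1.pkl','rb'))
print('hub',onplane(inf,[(318,187)],32)[0].round(1))
S=onplane(inf,[(296,158),(349,197),(285,197),(338,155),(318,219)],35)[:,:2]
c=onplane(inf,[(318,187)],32)[0][:2]
q=S-c; print(S.round(1)); print(np.hypot(*q.T).round(1),(np.degrees(np.arctan2(q[:,1],q[:,0]))%72).round(1))
g=im.max(2); v,u=np.mgrid[0:400,0:640]
W=onplane(inf,np.c_[u.ravel(),v.ravel()],41)[:,:2]; rr=np.hypot(*(W-c).T).reshape(400,640)
k=(rr>76)&(rr<90)&(g<75)&(v<230); P=W.reshape(400,640,2)[k]
A=np.c_[2*P,np.ones(len(P))]; s=np.linalg.lstsq(A,(P**2).sum(1),rcond=None)[0]; print('rim c',s[:2],np.sqrt(s[2]+s[:2]@s[:2]),len(P))
print('ptr',onplane(inf,[(335,103)],30))
# tall points by depth
uv=np.c_[u.ravel(),v.ravel()]; Z=atdepth(inf,uv,d.ravel()); D=np.hypot(*(Z[:,:2]-c).T)
t=Z[(D<60)&(Z[:,2]>64)&(Z[:,2]<82)]
for y in(-1,1):
    tt=t[(t[:,0]-c[0])*y>0]; print(len(tt),tt.mean(0) if len(tt) else '',cv2.minAreaRect(tt[:,:2].astype(np.float32)) if len(tt) else '')
E
```

```text
hub [598.1 -88.7  32. ]
[[ 570.  -116. ]
 [ 603.4  -54.1]
 [ 613.6 -122.3]
 [ 560.4  -73.1]
 [ 633.   -83.5]]
[39.2 35.  37.1 40.8 35.4] [ 8.2  9.3  6.7 13.6  8.4]
rim c [596.08174751 -89.44034756] 80.65656394594264 1994
ptr [[509.02869203 -84.28846556  30.        ]]
178 [563.75093807 -72.07431682  73.42178466] ((564.2626342773438, -71.75059509277344), (12.325681686401367, 11.192305564880371), 79.63858032226562)
186 [633.67254185 -84.15350866  72.88012765] ((634.8338623046875, -83.90353393554688), (12.124357223510742, 12.23684310913086), 79.46797943115234)
```

Request:
step_arm:
  series: [12,1,-30,0,0.5,12,1,-40,0,0.5,12,0,-30,0,0.5,7,0,-30,0,0.5,0,0,-20,0,0.55,0,0,-14,0,0.55,0,0,0,0,0.55,0,0,0,0,1,0,0,0,0,1,0,0,0,0,1,0,0,0,0,1,0,0,0,0,1,0,0,0,0,1]
  squeeze: 15

```text
clock: 8.88
eef_pos: [635.2, -85.3, 66.9]
eef_rot: [-3.141, 0.001, -2.993]
wrist_force: [-1.3, 0.9, 5.3]
finger_gap: 14.1
finger_force: 15.0
```

Request:
step_arm:
  series: [0,0,0,0,1,0,0,5,0,1,0,0,10,0,1,0,0,15,0,1,0,0,20,0,1,0,0,30,0,1,0,0,20,0,1,0,0,0,0,1]

```text
clock: 9.88
eef_pos: [635.7, -85.5, 169.0]
eef_rot: [-3.14, 0.004, -2.993]
wrist_force: [-0.4, -0.1, -0.3]
finger_gap: 14.7
finger_force: 15.0
```

```bash
python3 -c "
from h import *
im,d,i=snap('g1'); s,_,_=cam('scene'); inf=manip.camera_info('scene'); u,v=proj(inf,[[635,-85,150]])[0].astype(int)
print(u,v)
a=cv2.resize(im[180:330,220:420],(400,300)); b=cv2.resize(s[v-50:v+70,u-80:u+80],(400,300)); cv2.imwrite('pics/g1c.png',np.hstack([a,b]))"
```

```text
t 9.93 tcp [635.2 -85.4 167.3] phi -4.5642 F [-0.1 -0.8 -0.6] gap 14.4
339 164
```

View pics/g1c.png

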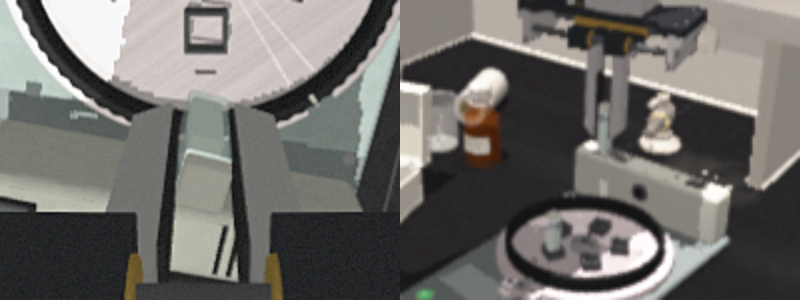

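Request:
step_arm:
  series: [-15,20,0,0,1,-20,35,0,0.03,1,-20,40,0,0.04,1,-20,40,0,0.035,1,-18,45,0,0,1,-12,45,0,0,1,-6,40,0,0,1,0,0,0,0,1,0,0,-25,0,1,0,0,-35,0,1,0,0,-30,0,1,0,0,-15,0,1,0,0,-7,0,1,0,0,0,0,1,0,0,0,0,1]

```text
clock: 11.85
eef_pos: [524.5, 179.7, 55.3]
eef_rot: [3.142, 0.001, -2.888]
wrist_force: [0.6, 1.1, 0.0]
finger_gap: 14.4
finger_force: 15.0
```

Request:
step_arm:
  series: [0,0,-4,0,1,0,0,-2,0,1,0,0,0,0,1,0,0,0,0,0.7,0,0,0,0,0.7,0,0,0,0,0.7,0,0,0,0,0.7,0,0,5,0,0.7,0,0,20,0,0.7,0,0,40,0,0.7,0,0,50,0,0.7,0,0,0,0,0.7]

```text
clock: 13.35
eef_pos: [525.5, 180.0, 167.5]
eef_rot: [3.142, 0.007, -2.888]
wrist_force: [-0.2, -0.6, -0.8]
finger_gap: 28.2
finger_force: 0.0
```

```bash
python3 -c "
from h import *
im,d,i=snap('p1'); cv2.imwrite('pics/p1c.png',cv2.resize(im[120:320,200:440],(600,500)))"
```

```text
t 13.4 tcp [524.5 179.8 164.9] phi -4.4591 F [-0.4  0.9 -0.8] gap 28.4
```

View pics/p1c.png

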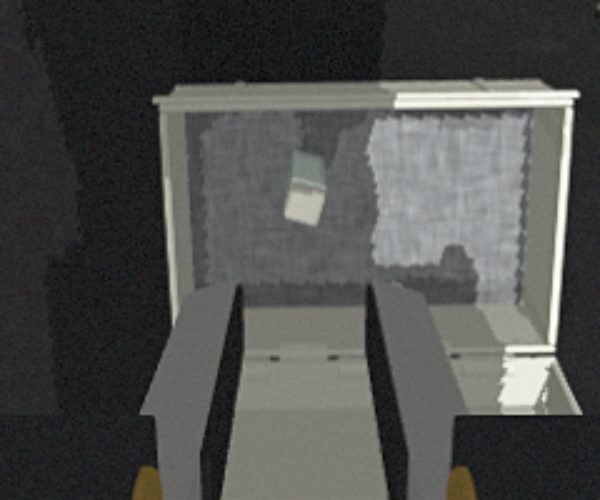

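Request:
step_arm:
  series: [3,-20,0,-0.1,0.6,5,-35,0,-0.127,0.6,6,-40,0,-0.127,0.6,6,-40,0,-0.127,0.6,6,-40,0,-0.127,0.6,6,-40,0,-0.127,0.6,6,-30,0,0,0.6,2,-6,0,0,0.6,0,0,-30,0,0.6,0,0,-35,0,0.6,0,0,-20,0,0.6,0,0,-12,0,0.6,0,0,0,0,0.6,0,0,0,0,1,0,0,0,0,1,0,0,0,0,1,0,0,0,0,1,0,0,0,0,1]
  squeeze: 15

```text
clock: 15.65
eef_pos: [564.2, -71.4, 66.8]
eef_rot: [3.141, 0.001, 2.66]
wrist_force: [-1.0, 0.5, 5.1]
finger_gap: 12.5
finger_force: 15.0
```

Request:
step_arm:
  series: [0,0,6,0,1,0,0,14,0,1,0,0,25,0,1,0,0,30,0,1,0,0,25,0,1,-4,20,0,0.1,1,-8,38,0,0.127,1,-8,44,0,0.127,1,-8,44,0,0.127,1,-8,44,0,0.127,1,-8,44,0,0.127,1,-6,38,0,0,1,-2,22,0,0,1,0,0,0,0,1,0,0,-25,0,1,0,0,-35,0,1,0,0,-30,0,1,0,0,-15,0,1,0,0,-5,0,1,0,0,0,0,1]

```text
clock: 18.15
eef_pos: [512.4, 222.6, 57.2]
eef_rot: [3.142, 0.001, -2.889]
wrist_force: [0.8, 0.1, 0.0]
finger_gap: 12.4
finger_force: 15.0
```

Request:
step_arm:
  series: [0,0,-4,0,1,0,0,-3,0,1,0,0,0,0,1,0,0,0,0,0.7,0,0,0,0,0.7,0,0,0,0,0.7,0,0,0,0,0.7,0,0,5,0,0.7,0,0,20,0,0.7,0,0,40,0,0.6,0,0,50,0,0.6,0,0,0,0,0.6]

```text
clock: 19.65
eef_pos: [513.4, 223.2, 168.5]
eef_rot: [3.141, 0.007, -2.888]
wrist_force: [0.7, 0.7, -0.2]
finger_gap: 37.6
finger_force: 0.0
```

```bash
python3 -c "
from h import *
im,d,i=snap('p2')
v,u=np.mgrid[0:400,0:640]; Z=atdepth(i,np.c_[u.ravel(),v.ravel()],d.ravel())
c=np.array([532.7,204.8]);a=np.radians(14.5);q=(Z[:,:2]-c)@np.array([[np.cos(a),-np.sin(a)],[np.sin(a),np.cos(a)]])
k=(abs(q[:,0])<40)&(abs(q[:,1])<63)&(Z[:,2]>40)&(Z[:,2]<70)
for s in(-1,1): t=k&(q[:,1]*s>0); print(t.sum(),q[t].mean(0),Z[t,2].max())
im,d,i=cam('top'); cv2.imwrite('pics/top2.png',im)
"
```

```text
t 19.7 tcp [512.5 222.8 165.9] phi -4.4592 F [ 0.   0.6 -0.7] gap 37.8
287 [-16.03209558 -20.57837464] 58.41509211752725
266 [-15.62596248  22.99444485] 57.942776349501344
```

Request:
step_arm:
  series: [0,0,30,0,0.5,0,0,34,0,0.5,25,0,0,0,0.5,35,0,0,0,0.5,25,0,0,0,0.5,5,0,0,0,0.5,0,0,-30,0,0.5,0,0,-20,0,0.5,0,0,-10,0,0.5,0,0,0,0,0.5,0,0,0,0,1,0,0,0,0,1,0,0,0,0,1,0,0,0,0,1,0,0,0,0,1]
  squeeze: 12

```text
clock: 21.62
eef_pos: [602.1, 223.0, 168.9]
eef_rot: [3.141, 0.001, -2.888]
wrist_force: [-0.7, 3.7, 2.6]
finger_gap: 19.8
finger_force: 12.0
```

Request:
step_arm:
  series: [-10,-3,1,0,1,-10,-2,1,0,1,-9,-3,0,0,1,-10,-2,-1,0,1,-10,-3,-2,0,1,-9,-2,-3,0,1,-9,-2,-4,0,1,-9,-3,-5,0,1,-8,-2,-5,0,1,-8,-2,-6,0,1,-7,-2,-7,0,1,-7,-1,-8,0,1,-6,-2,-8,0,1,-5,-1,-9,0,1,-4,-1,-9,0,1,-3,-1,-9,0,1,-3,-1,-10,0,1,-2,0,-10,0,1,0,-1,-10,0,1,0,0,-1,0,1]

```text
clock: 24.12
eef_pos: [472.8, 188.0, 63.2]
eef_rot: [-3.141, -0.001, -2.888]
wrist_force: [-0.8, -9.0, 8.9]
finger_gap: 19.6
finger_force: 12.0
```

Request:
step_arm:
  series: [0,0,0,0,0.6,0,0,0,0,0.6,0,0,0,0,0.6,0,0,30,0,0.6,0,0,45,0,0.7,0,0,35,0,0.74,2,-15,0,-0.18,0.74,4,-25,0,-0.18,0.74,4,-25,0,-0.18,0.74,4,-25,0,-0.18,0.74,4,-25,0,-0.18,0.74,4,-25,0,-0.18,0.74,4,-25,0,-0.18,0.74,4,-25,0,-0.18,0.74,4,-25,0,-0.18,0.74,4,-25,0,-0.18,0.74,4,-25,0,-0.18,0.74,4,-25,0,-0.18,0.74,4,-20,0,-0.18,0.74,4,-10,0,-0.18,0.74]

```text
clock: 26.62
eef_pos: [527.0, -132.2, 173.3]
eef_rot: [-3.141, -0.0, 0.868]
wrist_force: [0.1, 0.6, -0.2]
finger_gap: 24.2
finger_force: 0.0
```

Request:
step_arm:
  series: [0,0,0,-0.18,0.74,0,0,0,-0.18,0.74,0,0,0,-0.18,0.74,0,0,0,-0.18,0.74,0,0,0,-0.18,0.74,0,0,0,-0.18,0.74,0,0,0,-0.18,0.74,0,0,0,-0.18,0.74,0,0,0,-0.18,0.74,0,0,0,-0.18,0.74,0,0,0,-0.08,0.74,0,0,0,0,0.74,0,0,0,0,0.74]

```text
clock: 28.25
eef_pos: [527.0, -131.3, 173.4]
eef_rot: [3.142, 0.0, -1.003]
wrist_force: [0.8, -0.8, 0.5]
finger_gap: 24.2
finger_force: 0.0
```

```bash
python3 - <<'E'
from h import *
im,d,inf=snap('w2')
c=np.array([597.6,-88.5])
# rim mark: bright pixels on rim ring z=41
v,u=np.mgrid[0:400,0:640]; W=onplane(inf,np.c_[u.ravel(),v.ravel()],41)[:,:2]; q=W-c; r=np.hypot(*q.T); a=np.degrees(np.arctan2(q[:,1],q[:,0]))%360
k=(r>81)&(r<85); g=im.max(2).ravel()
print('top'); 
for j in range(0,360,5):
    t=k&(a>=j)&(a<j+5)
    if t.sum(): print(j,t.sum(),int(g[t].max()),round(g[t].mean()),end=' | ')
im,d,inf=cam('top'); cv2.imwrite('pics/top3.png',im)
E
```

```text
t 28.3 tcp [ 527.  -131.3  173.4] phi -2.5744 F [0.  0.1 0.3] gap 24.4
top
0 37 206 43 | 5 38 190 50 | 10 37 255 57 | 15 37 255 64 | 20 33 245 63 | 25 35 199 66 | 30 33 183 69 | 35 33 171 67 | 40 34 255 129 | 45 32 181 73 | 50 32 186 82 | 55 30 196 81 | 60 30 195 91 | 65 30 183 80 | 70 27 99 46 | 75 32 50 42 | 80 29 49 41 | 85 28 48 41 | 90 32 52 42 | 95 29 49 42 | 100 28 113 45 | 105 27 179 94 | 110 29 194 106 | 115 26 188 103 | 120 29 206 108 | 125 26 228 106 | 130 28 255 108 | 135 29 255 113 | 140 30 103 81 | 145 30 101 97 | 150 29 100 96 | 155 29 104 96 | 160 30 102 76 | 165 30 43 29 | 170 32 121 44 | 175 31 126 39 | 180 33 118 36 | 185 32 94 31 | 190 34 69 32 | 195 35 99 32 | 200 35 46 30 | 205 31 41 29 | 210 40 44 30 | 215 36 42 31 | 220 38 46 30 | 225 38 41 29 | 230 39 43 32 | 235 42 63 34 | 240 40 66 35 | 245 42 139 39 | 250 42 132 42 | 255 37 59 39 | 260 43 135 50 | 265 44 161 49 | 270 43 124 46 | 275 43 126 44 | 280 45 116 44 | 285 45 118 44 | 290 43 110 46 | 295 45 63 39 | 300 44 50 37 | 305 43 46 36 | 310 43 48 36 | 315 44 45 35 | 320 43 45 35 | 325 39 43 36 | 330 42 49 35 | 335 42 51 36 | 340 38 46 33 | 345 40 45 31 | 350 40 42 31 | 355 40 123 33 |
```

Request:
step_arm:
  series: [0,-1,-30,0,0.74,1,-1,-40,0,0.74,0,0,-30,0,0.74,0,0,-13,0,0.74,0,0,-5,0,0.74,0,0,0,0,0.74,0,0,0,0,1,0,0,0,0,1,0,0,0,0,1,0,0,0,0,1]
  squeeze: 20

```text
clock: 29.6
eef_pos: [527.1, -134.1, 56.0]
eef_rot: [3.139, 0.0, -1.005]
wrist_force: [-11.3, -5.0, 8.2]
finger_gap: 5.9
finger_force: 19.9
```

```bash
python3 - <<'E'
import numpy as np
th=np.radians(212.5)+np.arange(17)*.145
P=(83*np.c_[np.cos(th),np.sin(th)]).round(); q=np.diff(P,axis=0).astype(int)
o=[];[o.extend([*map(int,x),0,.145,1]) for x in q]; print(o)
E
```

```text
[7, -9, 0, 0.145, 1, 9, -9, 0, 0.145, 1, 9, -7, 0, 0.145, 1, 11, -6, 0, 0.145, 1, 11, -4, 0, 0.145, 1, 12, -2, 0, 0.145, 1, 12, -1, 0, 0.145, 1, 12, 1, 0, 0.145, 1, 12, 3, 0, 0.145, 1, 11, 4, 0, 0.145, 1, 10, 6, 0, 0.145, 1, 10, 8, 0, 0.145, 1, 8, 8, 0, 0.145, 1, 7, 10, 0, 0.145, 1, 5, 11, 0, 0.145, 1, 4, 11, 0, 0.145, 1]
```

Request:
step_arm:
  series: [-1,-1,0,0,1,7,-9,0,0.145,1,9,-9,0,0.145,1,9,-7,0,0.145,1,11,-6,0,0.145,1,11,-4,0,0.145,1,12,-2,0,0.145,1,12,-1,0,0.145,1,12,1,0,0.145,1,12,3,0,0.145,1,11,4,0,0.145,1,10,6,0,0.145,1,10,8,0,0.145,1,8,8,0,0.145,1,7,10,0,0.145,1,5,11,0,0.145,1,4,11,0,0.145,1,0,0,0,0,1]

```text
clock: 31.85
eef_pos: [678.2, -110.2, 56.2]
eef_rot: [3.138, 0.0, 1.317]
wrist_force: [6.3, -2.8, -0.6]
finger_gap: 5.9
finger_force: 20.1
```

Request:
step_arm:
  series: [0,0,0,0,0.85,0,0,0,0,0.85,0,0,0,0,0.85,0,0,10,0,0.85,0,0,30,0,0.85,0,0,40,0,0.8,-5,0,25,0.167,0.7,-15,1,0,0.167,0.6,-20,1,0,0.167,0.6,-20,2,0,0.167,0.6,-20,2,0,0.167,0.6,-20,2,0,0.167,0.6,-15,2,0,0.167,0.6,-5,0,0,0.167,0.6,0,0,0,0,0.6,0,0,0,0,0.6]

```text
clock: 33.85
eef_pos: [557.3, -100.4, 160.8]
eef_rot: [3.141, 0.001, 2.647]
wrist_force: [0.5, -0.2, -0.7]
finger_gap: 37.3
finger_force: 0.0
```

```bash
python3 - <<'E'
from h import *
im,d,inf=snap('w3')
p=proj(inf,[[510,-85,35]])[0].astype(int); print(p)
u,v=max(p[0],80),max(p[1],60)
cv2.imwrite('pics/w3c.png',cv2.resize(im[v-60:v+60,u-80:u+80],(800,600),interpolation=cv2.INTER_CUBIC)); print(u-80,v-60)
t,_,ti=cam('top'); cv2.imwrite('pics/top4.png',t)
E
```

```text
t 33.9 tcp [ 557.3 -100.4  160.6] phi 1.0769 F [ 0.  -0.5 -0.6] gap 37.5
[309 143]
229 83
```

View pics/w3c.png

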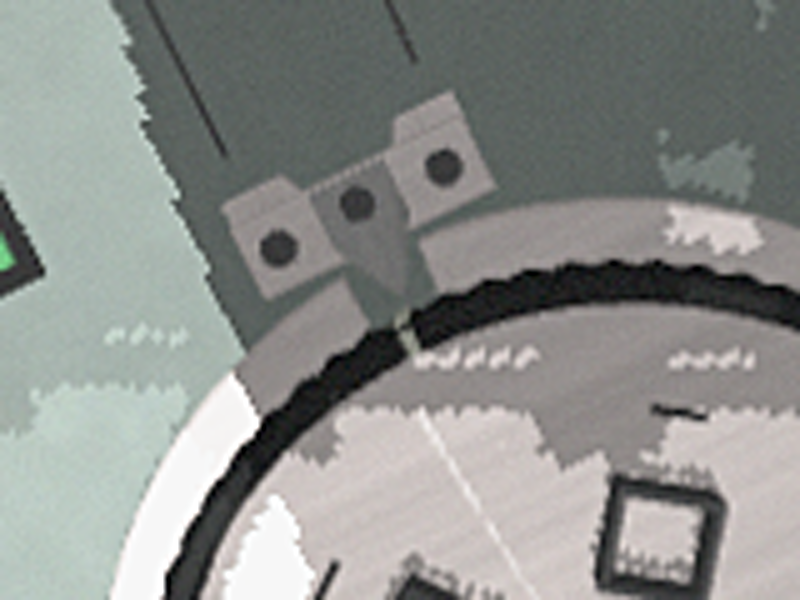

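The crop shows the pointer tip at (402,297) and the white mark running from (402,315) to (412,355) on the rim, close to lined up. The notch is visible beneath it. I'll work out the remaining error.

```bash
python3 - <<'E'
from h import *
import pickle
im,d,inf=pickle.load(open('w3.pkl','rb'))
P=lambda x,y,z:onplane(inf,[(229+(x+.5)/5-.5,83+(y+.5)/5-.5)],z)[0]
g=im.max(2); v,u=np.mgrid[0:400,0:640]; W=onplane(inf,np.c_[u.ravel(),v.ravel()],41)[:,:2]
c=np.array([597.6,-88.5])
rr=np.hypot(*(W-c).T).reshape(400,640)
k=(rr>77)&(rr<89)&(g<65)&(u>150)&(u<480)&(v<230); Q=W.reshape(400,640,2)[k]
s=np.linalg.lstsq(np.c_[2*Q,np.ones(len(Q))],(Q**2).sum(1),rcond=None)[0]; print('rim c',s[:2].round(1),np.sqrt(s[2]+s[:2]@s[:2]).round(1),len(Q))
for cc in (c,s[:2]):
  for n,p in [('ptr',(402,297,30)),('mark o',(402,315,41)),('mark i',(412,355,41)),('scr mid',((278+443)/2,(248+168)/2,27)),('scr c',(357,204,30)),('notchL',(365,328,23)),('notchR',(427,290,23))]:
    w=P(*p); q=w[:2]-cc; print(n,w.round(1),np.hypot(*q).round(1),np.degrees(np.arctan2(q[1],q[0])).round(2))
a,b=P(278,248,27),P(443,168,27); e=(b-a)[:2]; print('screws',a.round(1),b.round(1),'yaw',np.degrees(np.arctan2(e[1],e[0]))-90, np.hypot(*e))
w=[P(150,0,12),P(226,157,12),P(388,0,12),P(415,62,12)]
for i in (0,2): e=w[i+1]-w[i]; print('line',w[i].round(1),np.degrees(np.arctan2(e[1],e[0])))
E
```

```text
rim c [595.  -88.6] 80.6 2071
ptr [509.4 -85.3  30. ] 88.3 177.91
mark o [511.2 -85.8  41. ] 86.5 178.23
mark i [517.6 -87.5  41. ] 80.0 179.31
scr mid [493.3 -84.5  27. ] 104.4 177.8
scr c [492.4 -84.5  30. ] 105.3 177.8
notchL [511.5 -94.   23. ] 86.3 -176.32
notchR [510.9 -81.5  23. ] 87.0 175.36
ptr [509.4 -85.3  30. ] 85.7 177.79
mark o [511.2 -85.8  41. ] 83.9 178.11
mark i [517.6 -87.5  41. ] 77.4 179.21
scr mid [493.3 -84.5  27. ] 101.8 177.68
scr c [492.4 -84.5  30. ] 102.7 177.69
notchL [511.5 -94.   23. ] 83.7 -176.27
notchR [510.9 -81.5  23. ] 84.5 175.15
screws [ 492.4 -100.    27. ] [494.1 -69.2  27. ] yaw -3.131047754809245 30.834788058601927
line [ 445.6 -100.3   12. ] -3.525761669032056
line [465.1 -64.3  12. ] -4.363550437804006
```

Request:
step_arm:
  series: [10,-10,-20,0,0.6,8,-11,-40,0,0.6,0,0,0,0,0.6,0,0,0,0,0.6]

```text
clock: 34.45
eef_pos: [575.4, -121.2, 101.7]
eef_rot: [3.141, 0.001, 2.65]
wrist_force: [-0.1, -0.3, -0.4]
finger_gap: 37.7
finger_force: 0.0
```

```bash
python3 - <<'E'
from h import *
im,d,inf=snap('w4'); print(inf['eye'])
u,v=proj(inf,[[508,-85,35]])[0].astype(int); u=max(u,80);v=max(v,60)
cv2.imwrite('pics/w4c.png',cv2.resize(im[v-60:v+60,u-80:u+80],(800,600),interpolation=cv2.INTER_CUBIC)); print(u-80,v-60)
E
```

```text
t 34.5 tcp [ 575.6 -121.2  102.1] phi 1.0797 F [-0.  -0.3  0.1] gap 37.4
[507.34920998 -84.22666973 254.67006156]
240 49
```

View pics/w4c.png

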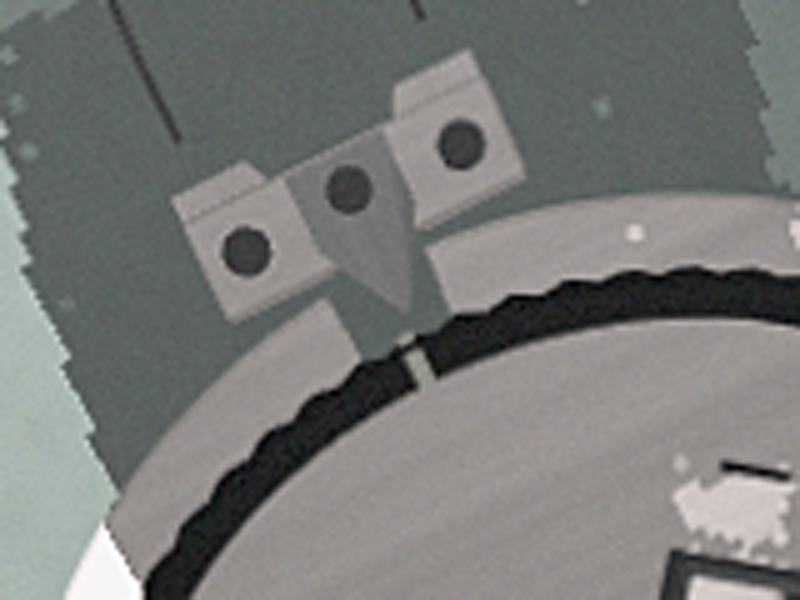

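The pointer axis runs from (349,190) to (405,314). The notch centre and the mark at (420,365) lie about 8 crop pixels, or roughly 1 mm, to its left. I'll regrip the rim and turn it back about 0.0125 rad.

Request:
step_arm:
  series: [-9,-20,0,0,0.74,-9,-21,0,0,0.74,0,0,-20,0,0.74,0,0,-18,0,0.74,0,0,-8,0,0.74,0,0,0,0,0.74,0,0,0,0,1,0,0,0,0,1,0,0,0,0,1,0,0,0,0,1]

```text
clock: 35.75
eef_pos: [557.1, -162.7, 55.0]
eef_rot: [-3.141, 0.001, 2.651]
wrist_force: [-2.6, -4.0, 5.4]
finger_gap: 6.1
finger_force: 19.8
```

Request:
step_arm:
  series: [-0.5,0.3,0,-0.006,1,-0.6,0.3,0,-0.006,1,0,0,0,0,1,0,0,0,0,1]

```text
clock: 36.25
eef_pos: [556.1, -162.2, 54.9]
eef_rot: [-3.141, 0.001, 2.639]
wrist_force: [-2.7, -4.5, 5.2]
finger_gap: 5.9
finger_force: 19.8
```

Request:
step_arm:
  series: [0,0,0,0,0.74,0,0,0,0,0.74,0,0,0,0,0.74,0,0,15,0,0.74,0,0,31,0,0.74,9,20,0,0,0.7,9,21,0,0,0.6,0,0,0,0,0.6,0,0,0,0,0.6]

```text
clock: 37.38
eef_pos: [573.8, -121.2, 100.9]
eef_rot: [-3.142, 0.0, 2.639]
wrist_force: [-0.3, -0.4, 0.1]
finger_gap: 37.4
finger_force: 0.0
```

```bash
python3 - <<'E'
from h import *
im,d,inf=snap('w5'); print(inf['eye'])
u,v=proj(inf,[[508,-85,35]])[0].astype(int); u=max(u,80);v=max(v,60)
cv2.imwrite('pics/w5c.png',cv2.resize(im[v-60:v+60,u-80:u+80],(800,600),interpolation=cv2.INTER_CUBIC)); print(u-80,v-60)
E
```

```text
t 37.42 tcp [ 573.8 -121.4  100.8] phi 1.0676 F [ 0.1 -0.1 -0.7] gap 37.8
[506.34457065 -83.46853174 253.91115518]
240 51
```

View pics/w5c.png

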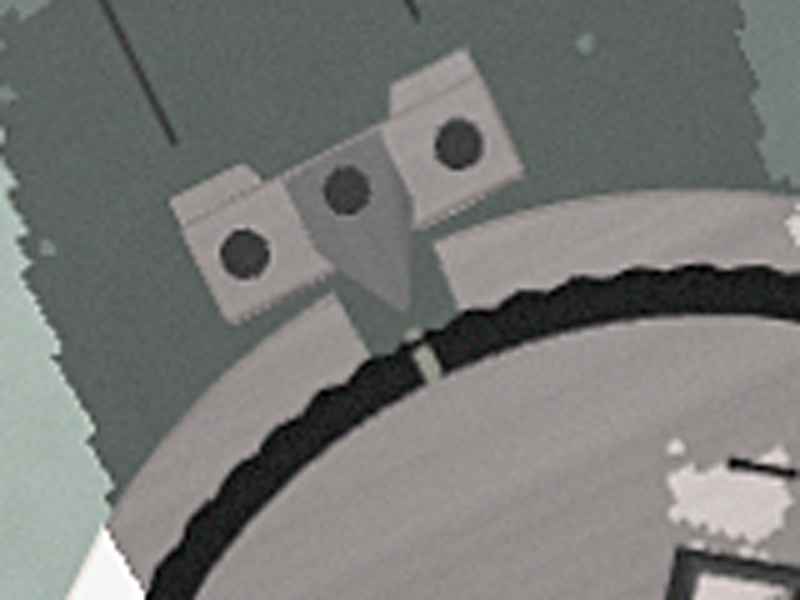

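Pointer axis and mark now coincide at (427,360). Next I'll go to the blade and look from above.

Request:
step_arm:
  series: [0,0,40,0,0.6,-15,-25,20,0,0.6,-22,-40,0,0,0.6,-22,-45,0,0,0.6,-22,-45,0,0,0.6,-22,-45,0,0,0.6,-20,-40,0,0,0.6,-11,-19,0,0,0.6,0,0,0,0,0.6,0,0,0,0,0.6]

```text
clock: 38.67
eef_pos: [440.4, -378.9, 160.4]
eef_rot: [3.141, -0.0, 2.639]
wrist_force: [-0.0, -0.7, -0.2]
finger_gap: 37.7
finger_force: 0.0
```

```bash
python3 - <<'E'
from h import *
im,d,inf=snap('b1'); cv2.imwrite('pics/b1c.png',im)
E
```

```text
t 38.73 tcp [ 440.5 -378.8  160.5] phi 1.069 F [0.5 0.3 0.3] gap 37.4
```

View pics/b1c.png

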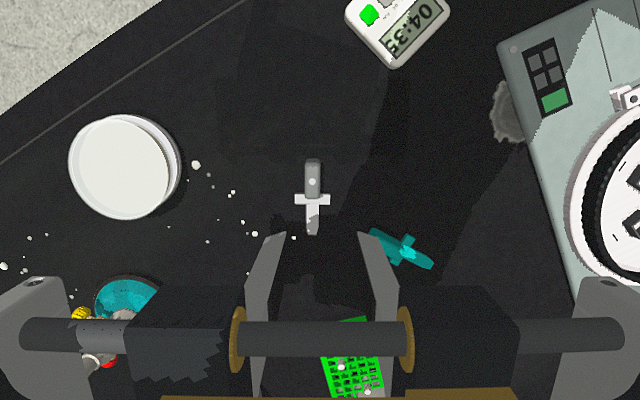

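The wrist view shows the candidate blade at (312,190) with a light tongue, but its handle is clearly grey next to the black rim. Before grasping it I'll do a contrast-lifted search for a darker-handled one.

```bash
python3 - <<'E'
from h import *
import pickle
t,td,ti=pickle.load(open('top0.pkl','rb')); s,_,_=pickle.load(open('scene0.pkl','rb'))
b,_,_=pickle.load(open('b1.pkl','rb'))
print('handle',b[170:195:6,312],'tongue',b[215:230:6,312],'bench',b[150,250])
ga=lambda a:(255*(a/255.)**.5).astype(np.uint8)
A=cv2.resize(ga(t[105:318,130:640]),(800,334),interpolation=cv2.INTER_CUBIC)
B=cv2.resize(ga(s[120:400,130:640]),(484,266),interpolation=cv2.INTER_CUBIC)
w,_,_=pickle.load(open('case1.pkl','rb')); C=cv2.resize(ga(w[0:270,0:640]),(316,266))
cv2.imwrite('pics/find.png',np.vstack([A,np.hstack([B,C])]))
E
```

```text
handle [[152 160 154]
 [149 153 149]
 [222 224 224]
 [151 157 152]
 [142 150 143]] tongue [[225 224 225]
 [136 134 136]
 [133 136 137]] bench [41 43 40]
```

View pics/find.png

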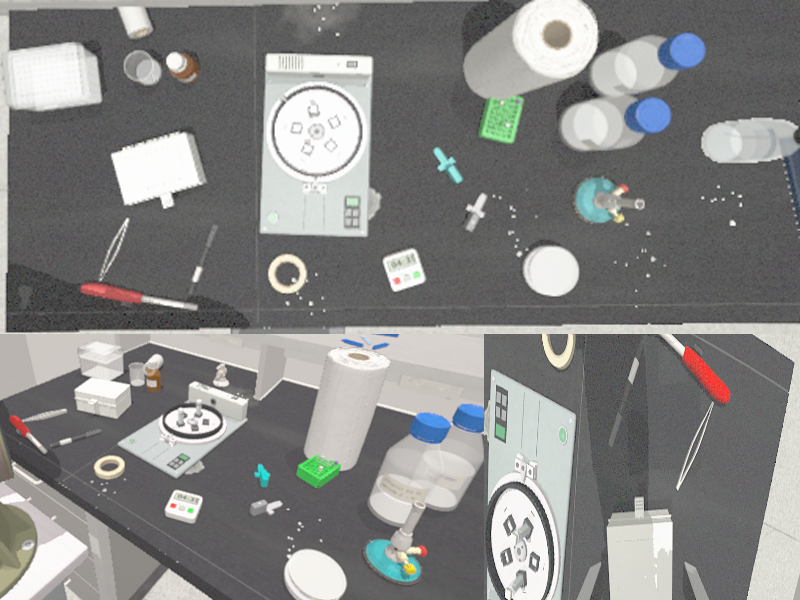

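The lifted picture shows only two objects of that shape: the all-teal one at (447,165) and the two-tone steel and dark one at (476,212). No hiding place within reach could hold a third, so the two-tone one is the blade. I'll measure it now.

```bash
python3 - <<'E'
from h import *
import pickle
im,d,inf=pickle.load(open('b1.pkl','rb'))
g=im.max(2); m=np.zeros(g.shape,np.uint8); m[150:240,285:340]=(g[150:240,285:340]>95)
k=max(cv2.findContours(m,0,1)[0],key=cv2.contourArea); m=cv2.drawContours(m*0,[k],0,1,-1)
uv=np.argwhere(m)[:,::-1]; Z=atdepth(inf,uv,d[uv[:,1],uv[:,0]])
H=Z[Z[:,2]>18]; T=Z[(Z[:,2]<12)]
print('handle',cv2.minAreaRect(H[:,:2].astype(np.float32)),np.median(H[:,2]),len(H)); print('low',cv2.minAreaRect(T[:,:2].astype(np.float32)),np.median(T[:,2]))
for n in range(155,240,5): r=np.nonzero(m[n])[0]; print(n,r.min() if len(r) else'',r.max() if len(r) else'',end='; ')
hu=uv[Z[:,2]>18]; Hw=onplane(inf,hu,26); r=cv2.minAreaRect(Hw[:,:2].astype(np.float32)); print('\nhandle ray z26',r, cv2.boxPoints(r).round(1).tolist())
for q in [(312,235),(312,199)]: print(onplane(inf,[q],6))
E
```

```text
handle ((403.89599609375, -366.6524658203125), (12.771910667419434, 79.04651641845703), 59.93854904174805) 24.433853715896475 535
low ((457.1595764160156, -397.7501525878906), (35.039424896240234, 43.83332061767578), 60.81997299194336) 4.582216969240676
155  ; 160  ; 165 305 319; 170 305 319; 175 305 319; 180 305 319; 185 305 319; 190 305 319; 195 294 330; 200 294 329; 205 306 318; 210 306 318; 215 306 318; 220 306 318; 225 306 318; 230 307 317; 235  ; 
handle ray z26 ((424.2675476074219, -379.833984375), (20.751636505126953, 36.69479751586914), 68.9180679321289) [[403.3999938964844, -382.8999938964844], [437.70001220703125, -396.1000061035156], [445.1000061035156, -376.79998779296875], [410.8999938964844, -363.6000061035156]]
[[ 474.44079022 -407.01187899    6.        ]]
[[ 442.44086885 -389.12270613    6.        ]]
```

Request:
step_arm:
  series: [-9,0,-30,0,0.6,-9,0.5,-40,0,0.6,0,0,-35,0,0.6,0,0,-20,0,0.6,0,0,-7,0,0.6,0,0,0,0,0.6,0,0,0,0,0.6,0,0,0,0,1,0,0,0,0,1,0,0,0,0,1,0,0,0,0,1,0,0,0,0,1]
  squeeze: 30

```text
clock: 40.22
eef_pos: [422.0, -379.3, 28.7]
eef_rot: [-3.142, 0.0, 2.639]
wrist_force: [-0.7, 1.6, 4.2]
finger_gap: 13.8
finger_force: 30.0
```

Request:
step_arm:
  series: [0,0,10,0,1,0,0,20,0,1,0,0,25,0,1,0,15,0,0.061,1,-2,30,0,0.08,1,-2,40,0,0.08,1,-2,45,0,0.08,1,-2,45,0,0.08,1,-2,45,0,0.08,1,0,40,0,0,1,0,28,0,0,1,0,10,0,0,1,0,0,-15,0,1,0,0,-15,0,1,0,0,-6,0,1,0,0,0,0,1]

```text
clock: 42.22
eef_pos: [411.9, -81.6, 47.5]
eef_rot: [3.142, -0.0, 3.099]
wrist_force: [-0.7, -0.5, -0.9]
finger_gap: 14.2
finger_force: 30.0
```

```bash
python3 - <<'E'
from h import *
import pickle
im,d,inf=snap('i1')
t,td,ti=cam('top'); pickle.dump((t,td,ti),open('top5.pkl','wb'))
for n,P in dict(mouth=[481.4,-84.05,12],tip=[423+31,-82,16]).items(): print(n,proj(inf,[P]))
cv2.imwrite('pics/i1c.png',cv2.resize(im[80:260,200:440],(800,600),interpolation=cv2.INTER_CUBIC))
E
```

```text
t 42.27 tcp [412.1 -81.6  47.8] phi 1.5287 F [-0.1 -0.4 -1.9] gap 13.5
mouth [[321.15389115 336.75747055]]
tip [[322.57047334 304.17941235]]
```

View pics/i1c.png

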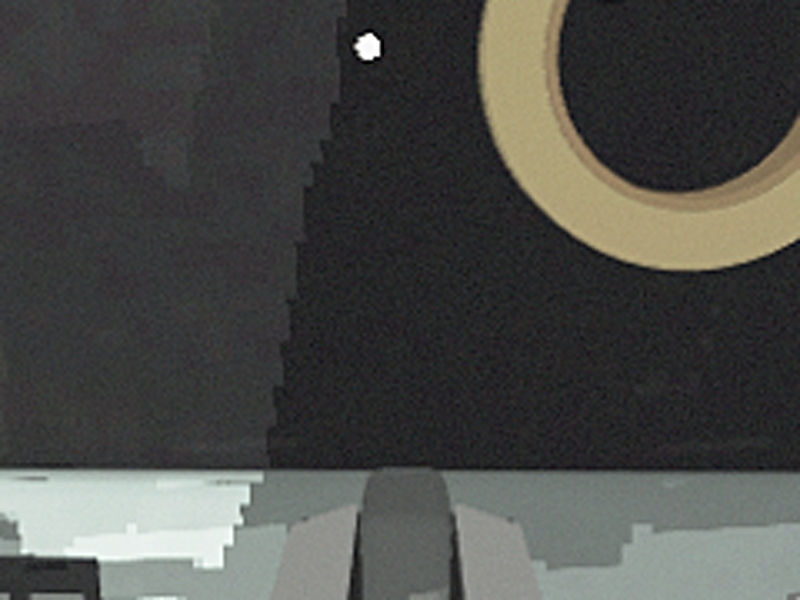

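The held blade's handle sits squarely between the fingers at (405,530). I'll lower it to the plate and slide it in, watching the forces.

Request:
step_arm:
  series: [0,0,-3,0,1,0,0,-3,0,1,0,0,0,0,1,4,0,0,0,1,4,-0.2,0,0,1,4,-0.2,0,0,1,4,-0.2,0,0,1,4,-0.2,0,0,1,0,0,0,0,1]

```text
clock: 43.45
eef_pos: [432.2, -82.1, 41.4]
eef_rot: [-3.142, -0.0, 3.1]
wrist_force: [-0.6, -0.4, -1.5]
finger_gap: 13.7
finger_force: 30.0
```

Request:
step_arm:
  series: [3,-0.1,0,0,1,3,-0.1,0,0,1,3,-0.1,0,0,1,3,-0.2,0,0,1,0,0,0,0,1]

```text
clock: 44.08
eef_pos: [444.1, -82.6, 41.4]
eef_rot: [-3.142, 0.0, 3.1]
wrist_force: [-0.5, -0.1, -0.9]
finger_gap: 13.9
finger_force: 30.0
```

Request:
step_arm:
  series: [2,-0.1,0,0,1,2,-0.1,0,0,1,2,-0.1,0,0,1,2,0,0,0,1,0,0,0,0,1]

```text
clock: 44.7
eef_pos: [452.1, -82.9, 41.4]
eef_rot: [-3.142, 0.0, 3.1]
wrist_force: [-0.7, 0.4, 0.1]
finger_gap: 13.7
finger_force: 30.0
```

Request:
step_arm:
  series: [1,0,-0.5,0,1,1,-0.1,0,0,1,1,0,0,0,1,0,0,0,0,1]

```text
clock: 45.2
eef_pos: [454.0, -82.8, 40.7]
eef_rot: [3.141, -0.003, 3.1]
wrist_force: [-7.6, -0.4, 4.3]
finger_gap: 13.9
finger_force: 30.0
```

Request:
step_arm:
  series: [1,0,0,0,1,0,0,0,0,1,0,0,0,0,0.6,0,0,0,0,0.6,0,0,0,0,0.6,0,0,0,0,0.6,0,0,20,0,0.6,0,0,40,0,0.6,-30,0,50,0,0.6,-30,0,30,0,0.6,0,0,0,0,0.6]

```text
clock: 46.58
eef_pos: [395.8, -83.2, 183.0]
eef_rot: [-3.14, 0.004, 3.099]
wrist_force: [-0.1, 0.6, -0.7]
finger_gap: 37.8
finger_force: 0.0
```

```bash
python3 - <<'E'
from h import *
import pickle
im,d,inf=snap('f1')
c=np.array([597.3,-88.7]);a=np.radians(-2.4);M=np.array([[np.cos(a),-np.sin(a)],[np.sin(a),np.cos(a)]])
v,u=np.mgrid[0:400,0:640]; uv=np.c_[u.ravel(),v.ravel()]
Z=atdepth(inf,uv,d.ravel()); q=(Z[:,:2]-c)@M
k=(q[:,0]>-175)&(q[:,0]<-112)&(abs(q[:,1])<15)&(Z[:,2]>30)&(Z[:,2]<45); print('handle x',np.percentile(q[k,0],[2,98]),'y',np.percentile(q[k,1],[2,98]),'z',np.median(Z[k,2]),k.sum())
k=(q[:,0]>-135)&(q[:,0]<-100)&(abs(q[:,1])<30)&(Z[:,2]>15)&(Z[:,2]<21.5); print('cross x',np.percentile(q[k,0],[2,98]),'y',np.percentile(q[k,1],[2,98]),k.sum())
s,sd,si=cam('scene'); t,td,ti=cam('top')
# lid in top depth
for (x,y) in [(-30,-40),(0,0),(30,40)]:
    A=np.radians(14.5); w=[532.7+x*np.cos(A)-y*np.sin(A),204.8+x*np.sin(A)+y*np.cos(A),68]; p=proj(ti,[w])[0].round().astype(int); print('lid z',atdepth(ti,[p],[np.median(td[p[1]-1:p[1]+2,p[0]-1:p[0]+2])])[0].round(1))
t0,_,_=pickle.load(open('top0.pkl','rb'))
df=(cv2.absdiff(t,t0).max(2)>60).astype(np.uint8); n,_,st,_=cv2.connectedComponentsWithStats(df)
print([s.tolist() for s in st[1:] if s[4]>12])
# mark vs pointer on this wrist image
W=onplane(inf,uv,41)[:,:2]; w=(W-c)@M; r=np.hypot(*w.T); an=(np.degrees(np.arctan2(w[:,1],w[:,0]))%360)
g=im.max(2).ravel()
for lo in np.arange(174,186,.75):
    k=(r>81.5)&(r<84.5)&(an>=lo)&(an<lo+.75)
    if k.sum(): print(lo,k.sum(),int(g[k].mean()),end=' | ')
E
```

```text
t 46.62 tcp [396.1 -83.1 181.6] phi 1.5286 F [ 0.4 -0.5 -0.8] gap 37.5
handle x [-159.52675057 -127.60437874] y [-5.63188637  7.14390642] z 36.32617129728686 462
cross x [-125.54093767 -110.5295355 ] y [-20.4841867   20.35330844] 403
lid z [513.4 156.9  69.4]
lid z [534.  205.1  70. ]
lid z [551.8 250.8  69.4]
[[308, 166, 5, 4, 13], [326, 169, 10, 11, 41], [317, 181, 7, 4, 16], [320, 194, 5, 7, 13], [312, 202, 32, 13, 194], [296, 209, 64, 46, 1873], [427, 228, 13, 24, 147], [350, 238, 4, 5, 16], [355, 239, 4, 4, 13], [343, 259, 9, 9, 57], [357, 262, 14, 8, 39], [292, 264, 64, 51, 1570], [352, 279, 15, 34, 257], [182, 289, 65, 12, 200], [342, 313, 17, 24, 242], [287, 321, 9, 12, 71], [270, 338, 84, 42, 1281], [1, 357, 102, 43, 2278], [271, 364, 9, 11, 61], [331, 364, 5, 7, 23], [337, 370, 8, 30, 127], [203, 377, 60, 23, 961], [291, 376, 45, 24, 713], [278, 394, 6, 6, 16]]
174.0 3 42 | 174.75 3 37 | 175.5 4 48 | 176.25 4 43 | 177.0 4 44 | 177.75 3 40 | 178.5 3 35 | 179.25 3 216 | 180.0 3 242 | 180.75 3 109 | 181.5 3 35 | 182.25 3 42 | 183.0 3 41 | 183.75 3 42 | 184.5 3 47 | 185.25 4 43 |
```

```bash
python3 -c "
from h import *
print(manip.sign_off())"
```

```text
the job is handed in; nothing more can be done
None
```

The job is handed in: both cells (the only two on the wheel) stand in the shut case, the wheel's mark is on the pointer to within measurement, the blade is home with its shoulders on the guide, and the bottle and beaker are untouched; one doubt is that the blade's handle looks dark grey rather than black, but no darker one was in sight.

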